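# Rig the lifting beam with locked hooks

### The job

Rig the yellow lifting beam that lies on the bench: push every red hook, mouth first, onto a trunnion of its own until the sprung latch has snapped shut behind the trunnion, and then lock each hook by putting one of the locking pins from the wooden block down through the hole in its ear, right up to the knob, so that the latch cannot open. Leave the tape measure, the pencil and the wooden offcut where they lie.

Things in the scene. Friction and masses are not known exactly. Their poses are not given: they have to be found in the camera images.
- trunnion_1 (a point): Foot of trunnion 1 of 4 (1 right, 4 left, as the robot sees them), on its axis, in the top face of the lifting beam: a yellow box section 60 x 300 x 50 mm (x, y, z) fixed on the bench, top 50 mm above it. Axes as the beam's: x across it to its back, y along it, z up. The trunnions stand 80 mm apart along the middle of the top.
- trunnion_2 (a point): Foot of trunnion 2. Every trunnion is an upright steel pin 12 mm in diameter with 22 mm free height under a head 28 mm in diameter and 6 mm thick, so that a hook can only come on from the side: from the front, moving along the beam's +x.
- trunnion_3 (a point): Foot of trunnion 3, as the others. Behind the beam a flat crane lug, at most 22 mm above the bench, sticks out 50 mm.
- trunnion_4 (a point): Foot of trunnion 4, at the left end, as the others.
- hook_1: Red claw hook 1, about 138 x 71 mm, 0.27 to 0.45 kg, lying flat; any hook may be absent (None). All hooks are alike. Origin: centre of its seat, on the underside; x points out of the mouth, z up. Fork of 14 mm round bar (z 0 to 14 mm); mouth 16 mm wide, its wall 8 mm behind the origin; prongs to x = 54 mm, tips spread to 27 mm clear.
- hook_1_hole (a point): Locking hole of hook 1: centre of its mouth in the ear's top face, at (37.5, 31, 12) mm in the hook's frame, axes as the hook's. 11 mm hole right through the 10 mm ear. Free while the latch is shut; a pin in it then stops the latch's tail. With the latch open the tail covers it.
- latch_1 (a joint): Latch of hook 1: 0 shut, grows to 1.35 rad as it swings into the mouth; sprung shut.
- hook_2: Red claw hook 2, as hook 1. Shank to grip: block 20 mm wide in y and 20 mm high (z 0 to 20 mm) from x = -62 to -20 mm, best gripped about x = -36 mm; behind it an eye ring to x = -83 mm.
- hook_2_hole (a point): Locking hole of hook 2: centre of its mouth in the ear's top face, at (37.5, 31, 12) mm in the hook's frame, axes as the hook's. 11 mm hole right through the 10 mm ear. Free while the latch is shut; a pin in it then stops the latch's tail. With the latch open the tail covers it.
- latch_2 (a joint): Latch of hook 2: 0 shut, grows to 1.35 rad as it swings into the mouth; sprung shut.
- hook_3: Red claw hook 3, as hook 1. The steel latch lies across the mouth at x = 28 mm. A trunnion pushed in swings it inwards (about 5 N); it springs shut once the trunnion's axis is at x < 3 mm, and does not open outwards. Fully home the axis is at x = -2 mm; once shut in it can be anywhere from -2 to 19 mm.
- hook_3_hole (a point): Locking hole of hook 3: centre of its mouth in the ear's top face, at (37.5, 31, 12) mm in the hook's frame, axes as the hook's. 11 mm hole right through the 10 mm ear. Free while the latch is shut; a pin in it then stops the latch's tail. With the latch open the tail covers it.
- latch_3 (a joint): Latch of hook 3: 0 shut, grows to 1.35 rad as it swings into the mouth; sprung shut.
- hook_4: Red claw hook 4, as hook 1. The locking ear is a plate 21 mm square, 10 mm thick, on the prong that carries the latch's pivot (the pivot is at x 28, y +15 mm). With the hook fully home and square to the beam the hole lies clear behind the beam; with the hook pulled back or askew it may lie over the beam's top, where no pin can go through.
- hook_4_hole (a point): Locking hole of hook 4: centre of its mouth in the ear's top face, at (37.5, 31, 12) mm in the hook's frame, axes as the hook's. 11 mm hole right through the 10 mm ear. Free while the latch is shut; a pin in it then stops the latch's tail. With the latch open the tail covers it.
- latch_4 (a joint): Latch of hook 4: 0 shut, grows to 1.35 rad as it swings into the mouth; sprung shut.
- pin_1: Locking pin 1: black knob 18 mm in diameter, 24 mm high, red dot on top, over an 8 mm steel shank 24 mm long with tapered tip; 60 g. Origin: centre of the knob's underside; z along the pin to the knob's top. Five stand, at the start, 26 mm apart in 11 mm holes of a fixed wooden block 142 x 38 x 45 mm (row roughly along x), knobs on its top; one or two are spare.
- pin_2: Locking pin 2: black knob 18 mm in diameter, 24 mm high, red dot on top, over an 8 mm steel shank 24 mm long with tapered tip; 60 g. Origin: centre of the knob's underside; z along the pin to the knob's top. Five stand, at the start, 26 mm apart in 11 mm holes of a fixed wooden block 142 x 38 x 45 mm (row roughly along x), knobs on its top; one or two are spare.
- pin_3: Locking pin 3: black knob 18 mm in diameter, 24 mm high, red dot on top, over an 8 mm steel shank 24 mm long with tapered tip; 60 g. Origin: centre of the knob's underside; z along the pin to the knob's top. Five stand, at the start, 26 mm apart in 11 mm holes of a fixed wooden block 142 x 38 x 45 mm (row roughly along x), knobs on its top; one or two are spare.
- pin_4: Locking pin 4: black knob 18 mm in diameter, 24 mm high, red dot on top, over an 8 mm steel shank 24 mm long with tapered tip; 60 g. Origin: centre of the knob's underside; z along the pin to the knob's top. Five stand, at the start, 26 mm apart in 11 mm holes of a fixed wooden block 142 x 38 x 45 mm (row roughly along x), knobs on its top; one or two are spare.
- pin_5: Locking pin 5: black knob 18 mm in diameter, 24 mm high, red dot on top, over an 8 mm steel shank 24 mm long with tapered tip; 60 g. Origin: centre of the knob's underside; z along the pin to the knob's top. Five stand, at the start, 26 mm apart in 11 mm holes of a fixed wooden block 142 x 38 x 45 mm (row roughly along x), knobs on its top; one or two are spare.
- wood_offcut: Bystander: small wooden offcut, 30 x 90 x 20 mm, behind the beam. Origin: centre of its underside.
- tape_measure: Bystander: yellow tape measure, 39 x 90 x 70 mm, at the bench's front left corner. Origin: centre of its underside.
- red_pencil: Bystander: flat red carpenter's pencil, 15 x 159 x 8 mm, behind the beam. Origin: centre of its underside.

How it is judged:
At the end, for the whole second after the job is handed in: Every hook present lies on the beam with a trunnion of its own in its mouth behind the shut latch (within 0.12 rad), and a locking pin stands in its ear's hole, knob within 8 mm of the hole's mouth, at most 0.25 rad from upright; hooks and pins at rest (((x of trunnion_1 in the frame of hook_1 between -0.007 and 0.022 m and y of trunnion_1 in the frame of hook_1 between -0.006 and 0.006 m and z of trunnion_1 in the frame of hook_1 between -0.012 and 0.006 m) or (x of trunnion_2 in the frame of hook_1 between -0.007 and 0.022 m and y of trunnion_2 in the frame of hook_1 between -0.006 and 0.006 m and z of trunnion_2 in the frame of hook_1 between -0.012 and 0.006 m) or (x of trunnion_3 in the frame of hook_1 between -0.007 and 0.022 m and y of trunnion_3 in the frame of hook_1 between -0.006 and 0.006 m and z of trunnion_3 in the frame of hook_1 between -0.012 and 0.006 m) or (x of trunnion_4 in the frame of hook_1 between -0.007 and 0.022 m and y of trunnion_4 in the frame of hook_1 between -0.006 and 0.006 m and z of trunnion_4 in the frame of hook_1 between -0.012 and 0.006 m)) and value of joint each of latch_1, latch_2, latch_3, latch_4 below 0.12 rad and ((distance between pin_1 and hook_1_hole below 0.008 m and angle between pin_1's own z axis and vertical below 0.25 rad) or (distance between pin_2 and hook_1_hole below 0.008 m and angle between pin_2's own z axis and vertical below 0.25 rad) or (distance between pin_3 and hook_1_hole below 0.008 m and angle between pin_3's own z axis and vertical below 0.25 rad) or (distance between pin_4 and hook_1_hole below 0.008 m and angle between pin_4's own z axis and vertical below 0.25 rad) or (distance between pin_5 and hook_1_hole below 0.008 m and angle between pin_5's own z axis and vertical below 0.25 rad)) and linear speed of each of hook_1, hook_2, hook_3, hook_4, pin_1, pin_2, pin_3, pin_4, pin_5 below 0.03 m/s and ((x of trunnion_1 in the frame of hook_2 between -0.007 and 0.022 m and y of trunnion_1 in the frame of hook_2 between -0.006 and 0.006 m and z of trunnion_1 in the frame of hook_2 between -0.012 and 0.006 m) or (x of trunnion_2 in the frame of hook_2 between -0.007 and 0.022 m and y of trunnion_2 in the frame of hook_2 between -0.006 and 0.006 m and z of trunnion_2 in the frame of hook_2 between -0.012 and 0.006 m) or (x of trunnion_3 in the frame of hook_2 between -0.007 and 0.022 m and y of trunnion_3 in the frame of hook_2 between -0.006 and 0.006 m and z of trunnion_3 in the frame of hook_2 between -0.012 and 0.006 m) or (x of trunnion_4 in the frame of hook_2 between -0.007 and 0.022 m and y of trunnion_4 in the frame of hook_2 between -0.006 and 0.006 m and z of trunnion_4 in the frame of hook_2 between -0.012 and 0.006 m)) and ((distance between pin_1 and hook_2_hole below 0.008 m and angle between pin_1's own z axis and vertical below 0.25 rad) or (distance between pin_2 and hook_2_hole below 0.008 m and angle between pin_2's own z axis and vertical below 0.25 rad) or (distance between pin_3 and hook_2_hole below 0.008 m and angle between pin_3's own z axis and vertical below 0.25 rad) or (distance between pin_4 and hook_2_hole below 0.008 m and angle between pin_4's own z axis and vertical below 0.25 rad) or (distance between pin_5 and hook_2_hole below 0.008 m and angle between pin_5's own z axis and vertical below 0.25 rad)) and ((x of trunnion_1 in the frame of hook_3 between -0.007 and 0.022 m and y of trunnion_1 in the frame of hook_3 between -0.006 and 0.006 m and z of trunnion_1 in the frame of hook_3 between -0.012 and 0.006 m) or (x of trunnion_2 in the frame of hook_3 between -0.007 and 0.022 m and y of trunnion_2 in the frame of hook_3 between -0.006 and 0.006 m and z of trunnion_2 in the frame of hook_3 between -0.012 and 0.006 m) or (x of trunnion_3 in the frame of hook_3 between -0.007 and 0.022 m and y of trunnion_3 in the frame of hook_3 between -0.006 and 0.006 m and z of trunnion_3 in the frame of hook_3 between -0.012 and 0.006 m) or (x of trunnion_4 in the frame of hook_3 between -0.007 and 0.022 m and y of trunnion_4 in the frame of hook_3 between -0.006 and 0.006 m and z of trunnion_4 in the frame of hook_3 between -0.012 and 0.006 m)) and ((distance between pin_1 and hook_3_hole below 0.008 m and angle between pin_1's own z axis and vertical below 0.25 rad) or (distance between pin_2 and hook_3_hole below 0.008 m and angle between pin_2's own z axis and vertical below 0.25 rad) or (distance between pin_3 and hook_3_hole below 0.008 m and angle between pin_3's own z axis and vertical below 0.25 rad) or (distance between pin_4 and hook_3_hole below 0.008 m and angle between pin_4's own z axis and vertical below 0.25 rad) or (distance between pin_5 and hook_3_hole below 0.008 m and angle between pin_5's own z axis and vertical below 0.25 rad)) and ((x of trunnion_1 in the frame of hook_4 between -0.007 and 0.022 m and y of trunnion_1 in the frame of hook_4 between -0.006 and 0.006 m and z of trunnion_1 in the frame of hook_4 between -0.012 and 0.006 m) or (x of trunnion_2 in the frame of hook_4 between -0.007 and 0.022 m and y of trunnion_2 in the frame of hook_4 between -0.006 and 0.006 m and z of trunnion_2 in the frame of hook_4 between -0.012 and 0.006 m) or (x of trunnion_3 in the frame of hook_4 between -0.007 and 0.022 m and y of trunnion_3 in the frame of hook_4 between -0.006 and 0.006 m and z of trunnion_3 in the frame of hook_4 between -0.012 and 0.006 m) or (x of trunnion_4 in the frame of hook_4 between -0.007 and 0.022 m and y of trunnion_4 in the frame of hook_4 between -0.006 and 0.006 m and z of trunnion_4 in the frame of hook_4 between -0.012 and 0.006 m)) and ((distance between pin_1 and hook_4_hole below 0.008 m and angle between pin_1's own z axis and vertical below 0.25 rad) or (distance between pin_2 and hook_4_hole below 0.008 m and angle between pin_2's own z axis and vertical below 0.25 rad) or (distance between pin_3 and hook_4_hole below 0.008 m and angle between pin_3's own z axis and vertical below 0.25 rad) or (distance between pin_4 and hook_4_hole below 0.008 m and angle between pin_4's own z axis and vertical below 0.25 rad) or (distance between pin_5 and hook_4_hole below 0.008 m and angle between pin_5's own z axis and vertical below 0.25 rad))); the robot touches nothing.
It fails at once if the wood offcut is pushed aside by more than 4 cm (distance of wood_offcut from where it was at the start of the episode above 0.04 m).
It fails at once if the tape measure is pushed aside by more than 4 cm (distance of tape_measure from where it was at the start of the episode above 0.04 m).
It fails at once if the red pencil is pushed aside by more than 4 cm (distance of red_pencil from where it was at the start of the episode above 0.04 m).
Of hook_1, hook_2, hook_3, hook_4 only 3 to 4 are there at a start; the rules pass over those that are not, and their reading is None.
At some moment in a run one of hook_1, hook_2, hook_3, hook_4 may be knocked a few centimetres aside while the robot is not near it.
Once in a run the grip may slacken for a moment while it holds something.
It also fails if it takes over 210 s, if anything falls off the work surface, if the arm or the gripper's body presses on something with over 40 N, if the wrist force passes 120 N, or if a joint passes its speed limit or range.

### The arm

A 6-joint arm with a two-finger parallel gripper is mounted at the origin on a cart in front of the work surface, level with it; the furniture and walls round the work are solid. World frame = base frame: x ahead of the robot, y to its left, z up, the work surface at z = 0. Lengths are in m, angles in rad, forces in N, time in s.
With the tool pointing down it reaches from about 0.35 to 0.8 m from the base axis. Payload 7.3 kg.
Tool frame: the origin (TCP) lies midway between the tips of the shut fingers; the grasp point (between the pads) lies 19 mm behind it; z points along the fingers, y is the line along which they close (so a half turn about z gives the same grasp; the last joint's range is limited). The gripper opens to 85 mm and grips with 20 to 120 N. Pads are 22 mm wide; open, the fingers measure 114 mm over their backs; the gripper's body (76 mm by 85 mm) begins 54 mm behind the grasp point. The pads swing forward as they close: fully open they stand 13 mm farther back than shut.
Start: joints at [-1.248, 0.342, 1.524, -0, 1.275, -0.146], TCP at [0.237, -0.468, 0.231] pointing down, gripper open.
Joint ranges: [-2.53, 2.53], [-0.77, 2.02], [0.04, 2.7], [-1, 4.14], [0.28, 2.66], [-3.11, 3.11]. Speed limits (rad/s): [2.57, 2.57, 3.14, 3.14, 3.14, 3.14].

### API

Orientations are given as a rotation vector (axis times angle).
In Python, from workcell import bot, solver, grab_frame, gripper_to gives the robot as it stands (bot), with the cameras as plain functions, the gripper as plain functions and the kinematics (solver). Calls block until the motion is done:
- bot.reach(position, orientation): joint-space move of the TCP to a pose.
- bot.move_linear(position, attitude=None, feed=0.15, until_force=None): straight line of the TCP; attitude=None keeps the orientation; feed is the mean speed in m/s. With until_force (N) it stops when the force on the tool has changed by that much, and returns True; else False.
- bot.move_j(angles): joint-space move.
- gripper_to(opening, grip_force=None): finger opening in m; grip_force is the grip in N (None keeps the last); returns when the fingers have stopped.
- bot.hold(seconds).
- solver.solve_ik(position, orientation): joint angles nearest the present ones, or None.
- grab_frame(name): name is "scene" or "top" or "wrist"; returns a dict with "img" (400x640x3 uint8, red, green, blue), "fx", "fy", "cx", "cy" (pixels), "camera_from_world" (4x4, takes a point from world to camera coordinates). Camera axes: x right, y up, looking along -z (the intrinsics and any distortion apply to the point x, -y, -z); pixel columns grow to the right and rows downward; lengths in m; the calibration is good to about 2 mm. A picture is of the moment at which its call begins. There is no depth.
A pose or a line that the arm cannot do raises bot.PlanningError and nothing moves.
- bot.hand_in(): hands the job in; it is judged then, once.
Readings, each from a call of its own:
- bot.get_clock(): time.
- bot.get_joint_pos(): joint angles.
- bot.get_dq(): joint speeds.
- bot.get_joint_efforts(): joint torques, N m.
- bot.get_ee_pos(): TCP position.
- bot.get_tool_rot(): TCP orientation.
- bot.get_wrist_force(): force on the tool from outside, world axes, zero at the start.
- bot.get_wrist_torque(): the same for the moment, N m.
- bot.get_width(): finger opening in m.
- bot.get_grip_force(): force on a finger pad.
Only numpy, scipy, OpenCV 4.12 (cv2) and the standard library are available. Lean on these libraries where they do the work, as an engineer would, in place of code of your own. Each camera call takes 0.05 s, during which the arm holds its last target. There are 200 camera calls.

## Working session

There is one attempt and no reset: what is moved stays moved. The work goes in short steps, each a Python script; the robot and the scene stay as the last script left them, time stands still between calls to the robot, and variables do not carry over. Pictures are saved under pics/ and viewed, at most 14 in all, crops included, and the job is handed in when it is done.

```bash
ls; mkdir -p pics
python3 - <<'E'
from workcell import bot, solver, grab_frame, gripper_to
import cv2,numpy as np
for n in ("scene","top","wrist"):
    f=grab_frame(n); cv2.imwrite(f"pics/a_{n}.png",f["img"][:,:,::-1])
    print(n,{k:v for k,v in f.items() if k!="img"})
print(bot.get_clock(),bot.get_tool_rot(),bot.get_width())
E
```

```text
pics
workcell.py
scene {'fx': 386.40872036944796, 'fy': 386.40872036944796, 'cx': 325.60095745184265, 'cy': 198.61099829063696, 'camera_from_world': array([[-0.84720908, -0.53114738, -0.01091915,  0.45188479],
       [ 0.38223205, -0.62369794,  0.68183542, -0.26406205],
       [-0.36896535,  0.57348351,  0.73142411, -0.68478859],
       [ 0.        ,  0.        ,  0.        ,  1.        ]])}
top {'fx': 492.6725168823986, 'fy': 492.6725168823986, 'cx': 322.56642759093586, 'cy': 199.45205158556922, 'camera_from_world': array([[ 0.00297406, -0.99982867,  0.0182698 , -0.02247342],
       [ 0.99456518,  0.00485883,  0.10400234, -0.52604756],
       [-0.10407329,  0.0178612 ,  0.99440924, -1.1788006 ],
       [ 0.        ,  0.        ,  0.        ,  1.        ]])}
wrist {'fx': 285.2690595398723, 'fy': 285.2690595398723, 'cx': 319.12690017766425, 'cy': 199.2867341107174, 'camera_from_world': array([[ 0.45139998, -0.89231779, -0.00265048, -0.52251749],
       [ 0.84701861,  0.42941496, -0.31330858,  0.03950059],
       [ 0.28070897,  0.13918248,  0.94964768, -0.38107559],
       [ 0.        ,  0.        ,  0.        ,  1.        ]])}
0.15 [-3.05456955e+00 -7.29486712e-01  1.93159131e-04] 0.08511734302698568
```

View pics/a_top.png

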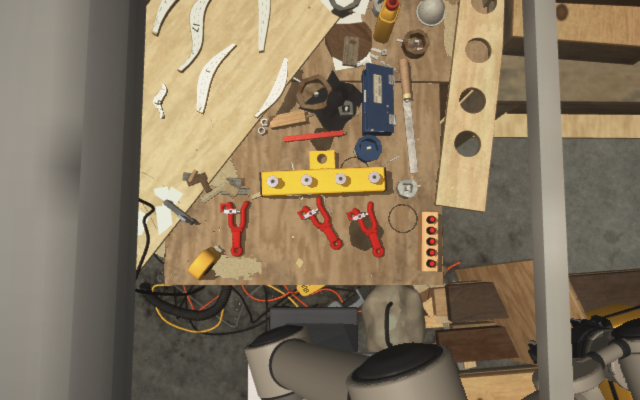

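View pics/a_scene.png

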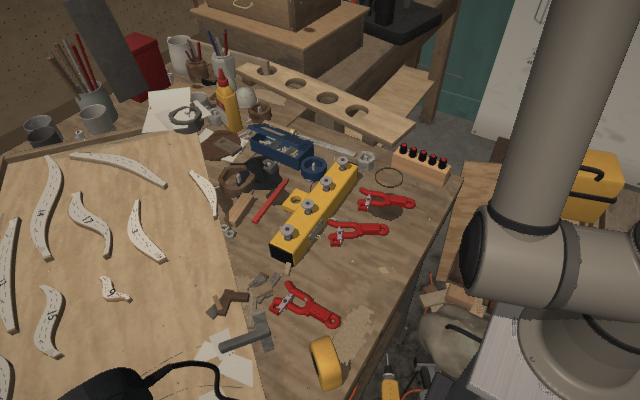

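```bash
cat > h.py <<'E'
from workcell import bot, solver, grab_frame, gripper_to
import cv2,numpy as np
from scipy.spatial.transform import Rotation as Ro
def ori(yaw): return (Ro.from_euler('z',yaw)*Ro.from_euler('x',np.pi)).as_rotvec()
def cam(f): 
    M=f["camera_from_world"]; return -M[:3,:3].T@M[:3,3]
def ray(f,uv):
    uv=np.atleast_2d(np.asarray(uv,float)); M=f["camera_from_world"]
    d=np.c_[(uv[:,0]-f["cx"])/f["fx"],-(uv[:,1]-f["cy"])/f["fy"],-np.ones(len(uv))]
    return d@M[:3,:3]
def onplane(f,uv,z):
    c=cam(f); d=ray(f,uv); return (c+d*((z-c[2])/d[:,2])[:,None])[:,:2]
def tri(fs,uvs):
    A=np.zeros((3,3));b=np.zeros(3)
    for f,uv in zip(fs,uvs):
        d=ray(f,uv)[0]; d/=np.linalg.norm(d); P=np.eye(3)-np.outer(d,d); A+=P; b+=P@cam(f)
    return np.linalg.solve(A,b)
def proj(f,p):
    M=f["camera_from_world"]; q=M[:3,:3]@np.asarray(p)+M[:3,3]
    return np.array([f["cx"]-f["fx"]*q[0]/q[2], f["cy"]+f["fy"]*q[1]/q[2]])
def redmask(img):
    h=cv2.cvtColor(img,cv2.COLOR_RGB2HSV)
    return (((h[...,0]<8)|(h[...,0]>172))&(h[...,1]>140)&(h[...,2]>60)).astype(np.uint8)*255
def snap(name):
    f=grab_frame("wrist"); cv2.imwrite(f"pics/{name}.png",f["img"][:,:,::-1])
    np.savez(f"pics/{name}.npz",**f); return f
def load(name): return dict(np.load(f"pics/{name}.npz"))
E
python3 - <<'E'
from h import *
f=grab_frame("wrist"); print("cam",cam(f),"in tool",Ro.from_rotvec(bot.get_tool_rot()).inv().apply(cam(f)-bot.get_ee_pos()))
t=grab_frame("top")
for n,uv,z in [("hooks",[(236,228),(325,222),(370,230)],.01),("trun",[(273,182),(307,181),(341,180),(375,179)],.075),("pins",[(432,220),(432,263)],.065)]:
    print(n,onplane(t,uv,z).round(3).tolist())
E
```

```text
cam [ 0.3093879  -0.43020438  0.37296934] in tool [ 0.08161711 -0.00131361 -0.1420774 ]
hooks [[0.456, 0.192], [0.472, -0.027], [0.453, -0.138]]
trun [[0.562, 0.097], [0.565, 0.017], [0.568, -0.063], [0.57, -0.144]]
pins [[0.474, -0.279], [0.373, -0.277]]
```

Run:
```python
from h import *
for i,(x,y) in enumerate([(.47,-.22),(.47,-.1),(.47,.03),(.47,.17)]):
    bot.reach([x,y,.17],ori(0)); snap(f"v{i}")
print(bot.get_clock())
a=[cv2.imread(f"pics/v{i}.png") for i in (1,3)]
cv2.imwrite("pics/v13.png",np.vstack([a[0][60:360,:],a[1][60:360]]))
```

```text
3.5
```

View pics/v13.png

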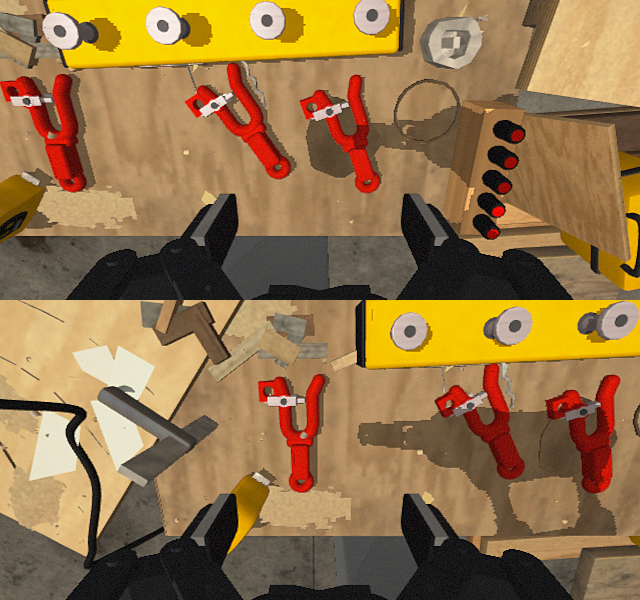

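```bash
cat >> h.py <<'E'
def cen(c):
    m=cv2.moments(c); return np.array([m["m10"],m["m01"]])/m["m00"]
def hooks(f,amin=1200):
    """inner holes of every red hook: list of (area, [(area,u,v)...])"""
    m=redmask(f["img"]); cs,hi=cv2.findContours(m,cv2.RETR_CCOMP,cv2.CHAIN_APPROX_NONE)
    out=[]
    for i,c in enumerate(cs):
        if hi[0][i][3]<0 and cv2.contourArea(c)>amin:
            hs=[(cv2.contourArea(cs[j]),*cen(cs[j])) for j in range(len(cs)) if hi[0][j][3]==i and cv2.contourArea(cs[j])>4]
            out.append((cv2.contourArea(c),cen(c),hs))
    return out
def dots(f):
    m=redmask(f["img"]); n,l,s,c=cv2.connectedComponentsWithStats(m)
    return [(s[i,4],c[i]) for i in range(1,n) if 15<s[i,4]<500]
def heads(f):
    h=cv2.cvtColor(f["img"],cv2.COLOR_RGB2HSV); m=((h[...,1]<50)&(h[...,2]>120)).astype(np.uint8)*255
    cs,hi=cv2.findContours(m,cv2.RETR_EXTERNAL,cv2.CHAIN_APPROX_NONE); out=[]
    for c in cs:
        a=cv2.contourArea(c)
        if 300<a<3000:
            (x,y),r=cv2.minEnclosingCircle(c)
            if a>.75*np.pi*r*r: out.append((a,r,cen(c)))
    return out
E
python3 - <<'E'
from h import *
np.set_printoptions(precision=1,suppress=True)
for i in range(4):
    f=load(f"v{i}"); print("VIEW",i,cam(f).round(3))
    for a,c,hs in hooks(f): print(" hook",a,c,onplane(f,c,.01)*1e3,[(round(h[0]),onplane(f,h[1:],.012)[0]*1e3) for h in hs])
    for a,c in dots(f): print(" dot",a,c,onplane(f,c,.069)*1e3)
    for a,r,c in heads(f): print(" head",a,r,c,onplane(f,c,.078)*1e3)
E
```

```text
VIEW 0 [ 0.6 -0.2  0.3]
 hook 2375.0 [248.6 199.8] [[ 450.2 -140. ]] [(30, array([ 400.2, -155.5]))]
 hook 2905.0 [143.5 187. ] [[465.2 -25.4]] [(28, array([418.3, -52.1]))]
 dot 491 [ 86.5 158.6] [[507.2 -19.2]]
 dot 478 [202.5 162.5] [[ 503.7 -118.4]]
 dot 131 [382.3 194.6] [[ 474.7 -275.3]]
 dot 121 [379.8 221.6] [[ 448.5 -274.8]]
 dot 117 [377.2 247. ] [[ 422.4 -274. ]]
 dot 110 [374.9 270.9] [[ 396.4 -273.5]]
 dot 100 [372.7 293.3] [[ 370.4 -272.8]]
 head 1001.0 19.46426773071289 [213.   74.1] [[ 572.9 -138.7]]
VIEW 1 [ 0.6 -0.1  0.3]
 hook 2198.5 [356.1 199.3] [[ 451.  -139.5]] [(26, array([ 399.8, -154.4]))]
 hook 3101.0 [ 61.1 196.8] [[454.  189.3]] [(10, array([401.1, 189.8])), (54, array([456.3, 198. ]))]
 hook 2489.5 [252.8 187.7] [[464.5 -25.1]] [(34, array([418.5, -50.7]))]
 dot 458 [200.  159.2] [[506.8   4.1]]
 dot 455 [315.  162.8] [[503.7 -94.7]]
 dot 131 [516.9 195.2] [[ 474.4 -275.2]]
 dot 120 [510.1 222. ] [[ 448.5 -274.6]]
 dot 113 [503.9 247.2] [[ 422.6 -274.1]]
 dot 112 [497.8 271.1] [[ 396.5 -273.5]]
 dot 95 [492.3 293.3] [[ 370.8 -272.9]]
 head 958.5 19.59428
[... 547 characters left out ...]
-273.1]]
 dot 102 [621.  293.5] [[ 370.9 -272.5]]
 head 949.0 18.828310012817383 [228.4  90.9] [[561.6 101.1]]
 head 970.5 18.691938400268555 [331.8  85.6] [[565.3  21.7]]
 head 1006.5 19.804941177368164 [435.8  80.3] [[569.  -57.3]]
 head 1043.0 21.009544372558594 [541.5  74.8] [[ 572.9 -136.6]]
VIEW 3 [0.6 0.2 0.3]
 hook 2931.5 [596.9 199.4] [[ 451.  -138.4]] []
 hook 2199.5 [302.1 196.8] [[454.3 190.2]] [(26, array([400.8, 192.7])), (48, array([457. , 188.7]))]
 hook 2540.5 [496.9 188. ] [[464.3 -24.4]] [(6, array([416.4, -47.2]))]
 dot 473 [272.8 148.1] [[516.5 210.4]]
 head 979.0 19.17084503173828 [408.7  90.9] [[561.4 102.4]]
 head 995.0 20.258024215698242 [513.   85.3] [[565.3  23.2]]
```

```bash
cat >> h.py <<'E'
EX=.0725   # eye centre behind the hook origin (checked below)
def pose(eye,ear):
    v=np.asarray(ear)-eye; yaw=np.arctan2(v[1],v[0])-np.arctan2(.031,.0375+EX)
    R=np.array([[np.cos(yaw),-np.sin(yaw)],[np.sin(yaw),np.cos(yaw)]])
    return ear-R@[.0375,.031],yaw,np.linalg.norm(v)
def findhooks(f,ze=.0,close=3):
    """[(eye_uv, ear_uv)] : latch gap bridged by marking steel; holes near the two ends of each hook"""
    out=[]
    small=[h for a,c,hs in hooks(f,250) for h in hs]
    return small
E
python3 - <<'E'
from h import *
np.set_printoptions(precision=1,suppress=True)
for i in range(4):
    f=load(f"v{i}")
    print(i,[(round(h[0]),np.round(h[1:],1),onplane(f,h[1:],.012)[0]*1e3) for h in findhooks(f)], "TCP px",proj(f,np.array([.47,[-.22,-.1,.03,.17][i],.17])))
# heads height / pin height by two views
g=lambda i,k:heads(load(f"v{i}"))[k][2]
print(tri([load("v1"),load("v2")],[g(1,0),g(2,1)])*1e3,tri([load("v2"),load("v3")],[g(2,0),g(3,0)])*1e3,tri([load("v0"),load("v2")],[g(0,0),g(2,3)])*1e3)
F=[load("v0"),load("v1")]; D=[dots(f) for f in F]
for k in range(5): print("pin",tri(F,[[d for d in D[0] if d[0]<200][k][1],[d for d in D[1] if d[0]<200][k][1]])*1e3)
import cv2
a=cv2.imread("pics/v1.png")[110:260,170:400]; b=cv2.imread("pics/v3.png")[110:260,230:400]
cv2.imwrite("pics/z.png",np.hstack([cv2.resize(x,None,fx=2,fy=2,interpolation=cv2.INTER_NEAREST) for x in (a,b)]))
E
```

```text
0 [(30, array([264.9, 241. ]), array([ 400.2, -155.5])), (28, array([173.7, 226.8]), array([418.3, -52.1]))] TCP px [321.1 256.1]
1 [(74, array([311.8, 166.5]), array([488.7, -90.5])), (26, array([367.2, 241.6]), array([ 399.8, -154.4])), (10, array([ 72. , 240.5]), array([401.1, 189.8])), (54, array([ 51. , 195.3]), array([456.3, 198. ])), (34, array([277.7, 226.8]), array([418.5, -50.7]))] TCP px [322.1 256.4]
2 [(55, array([431.1, 166.5]), array([488.9, -88.1])), (78, array([319.1, 163.9]), array([491.7,  31.5])), (36, array([137.9, 150.7]), array([505.7, 221.7])), (10, array([476.5, 242.5]), array([ 398.9, -152. ])), (22, array([182.2, 241.3]), array([400.5, 191. ])), (50, array([172.2, 195.4]), array([456.5, 193.6])), (29, array([389.9, 227.4]), array([418.1, -49.6]))] TCP px [321.5 257.1]
3 [(20, array([559.2, 166.2]), array([489. , -84.8])), (52, array([448.1, 163.8]), array([491.7,  34. ])), (26, array([300.7, 241. ]), array([400.8, 192.7])), (48, array([303.3, 195. ]), array([457. , 188.7])), (6, array([509.7, 228.7]), array([416.4, -47.2]))] TCP px [321.1 257.2]
[565.4  21.7  76.7] [561.6 101.8  75.8] [ 573.1 -138.    76. ]
pin [ 474.5 -275.4   68.8]
pin [ 448.3 -274.9   68.5]
pin [ 422.7 -274.    69.2]
pin [ 396.5 -273.5   69. ]
pin [ 370.9 -272.7   69.4]
```

View pics/z.png

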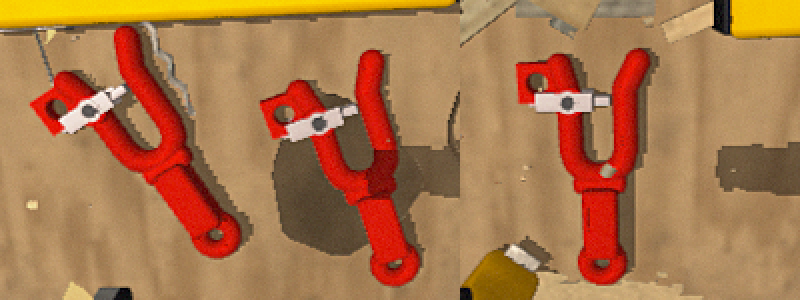

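```bash
sed -i 's/^EX=.*/EX=.068/' h.py
cat >> h.py <<'E'
BY=.0475
TR={1:(.573,-.1378),2:(.569,-.0582),3:(.5653,.0217),4:(.5615,.1017)}
GX=-.038
def u(yaw): return np.array([np.cos(yaw),np.sin(yaw)])
def lin(xy,z,**k): return bot.move_linear([*xy,z],**k)
def pick(eye,yaw):
    p=np.asarray(eye)+(EX+GX)*u(yaw)
    gripper_to(.05); bot.reach([*p,.09],ori(yaw))
    hit=lin(p,.004,feed=.08,until_force=8); z=bot.get_ee_pos()
    gripper_to(.0,grip_force=90); print("hit",hit,z.round(4),"w",bot.get_width())
    lin(p,.09,feed=.12); print("lifted w",bot.get_width(),"F",bot.get_wrist_force().round(1),"t",bot.get_clock())
def mount(k,far=-.115,wz=.056):
    T=np.array(TR[k]); s=T+far*u(BY)
    bot.reach([*s,.10],ori(BY)); lin(s,wz,feed=.12)
    hit=lin(T+(GX+.007)*u(BY),wz,feed=.06,until_force=22)
    p=bot.get_ee_pos(); print("push hit",hit,"trunnion at hook x=",((T-p[:2])@u(BY)+GX).round(4),"w",bot.get_width(),"F",bot.get_wrist_force().round(1),"t",bot.get_clock())
E
python3 - <<'E'
from h import *
pick((.400,-.155),.343)
f=snap("r1"); T=Ro.from_rotvec(bot.get_tool_rot()); p=bot.get_ee_pos()
print([np.round(h,1) for h in findhooks(f)])
for n,q in (("ear",(.0375,.031,.012)),("pivot",(.028,.015,.016)),("eye",(-.068,0,.012))):
    hk=np.array(q)-[GX,0,.004]; print(n,proj(f,p+T.apply([hk[0],-hk[1],-hk[2]])).round(1))
E
```

```text
hit False [ 0.4286 -0.145   0.0044] w 0.017935271249081806
lifted w 0.017715983431851507 F [-0.4  0.5 -3.9] t 7.6583
[array([ 14., 319., 311.]), array([ 72.5, 207. , 182.7])]
ear [254.3 119. ]
pivot [289.3 141.2]
eye [321.9 311.1]
```

View pics/r1.png

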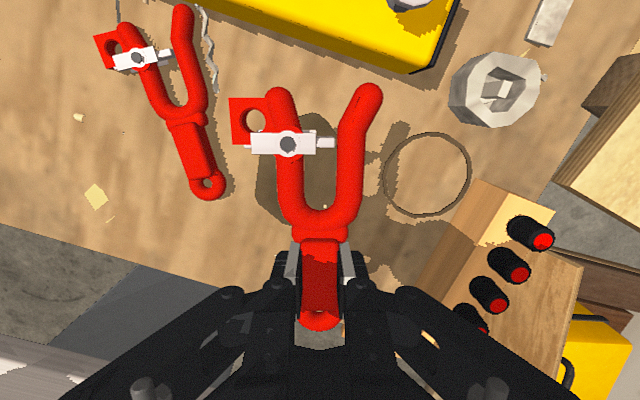

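Run:
```python
from h import *
mount(1); snap("r2")
```

```text
push hit False trunnion at hook x= -0.0035 w 0.0176828839980687 F [-13.3  -7.6  -1.2] t 10.1833
```

View pics/r2.png

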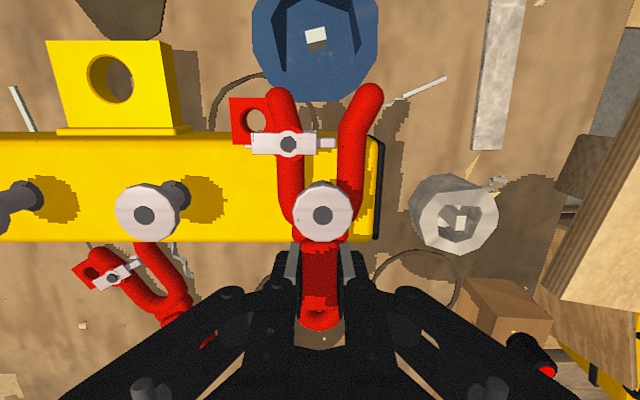

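```bash
cat >> h.py <<'E'
def release(z=.0525):
    p=bot.get_ee_pos(); hit=lin(p[:2],z,feed=.02,until_force=6); print("seat",hit,bot.get_ee_pos()[2].round(4))
    gripper_to(.04); p=bot.get_ee_pos(); lin(p[:2],.12,feed=.15)
def look(x,y,z,yaw,name):
    bot.reach([x,y,z],ori(yaw)); return snap(name)
def bench(f):
    hs=[onplane(f,h[1:],.012)[0] for h in findhooks(f) if h[0]<150]
    r=[]
    for a in hs:
        for b in hs:
            d=np.linalg.norm(b-a); v=b-a; yaw=np.arctan2(v[1],v[0])-.2859
            if .104<d<.116 and abs(yaw)<1.3 and a[0]<.48: r.append((a.round(4),yaw.round(3),d.round(4)))
    return r
E
python3 - <<'E'
from h import *
release(); f=look(.45,-.02,.17,0,"m1"); print(bench(f)); f=look(.45,.15,.17,0,"m2"); print(bench(f)); print([(np.round(h[0]),onplane(f,h[1:],.012)[0].round(3)) for h in findhooks(f)]); print(bot.get_clock())
E
```

```text
seat True 0.0548
[(array([0.4007, 0.1907]), np.float64(-0.006), np.float64(0.1088))]
[(array([ 0.4169, -0.0477]), np.float64(0.543), np.float64(0.1102))]
[(np.float64(62.0), array([0.491, 0.034])), (np.float64(34.0), array([0.401, 0.193])), (np.float64(16.0), array([ 0.417, -0.048]))]
12.8667
```

Run:
```python
from h import *
pick((.4182,-.0503),.553); f=snap("m3"); print([np.round(h,1) for h in findhooks(f)])
mount(2); snap("m4")
```

```text
hit False [ 0.4441 -0.0346  0.0044] w 0.01792519170608543
lifted w 0.018037600862601616 F [-0.1  0.1 -4. ] t 16.5167
[array([ 66. , 505.5, 236.2]), array([ 10., 319., 311.]), array([ 83.5, 587.4,  60.2]), array([ 42. ,  30.6, 105.1]), array([160.5,  41.4,  24.9])]
push hit False trunnion at hook x= -0.0038 w 0.017344449519583527 F [-12.2  -5.5   1.4] t 19.1417
```

View pics/m4.png

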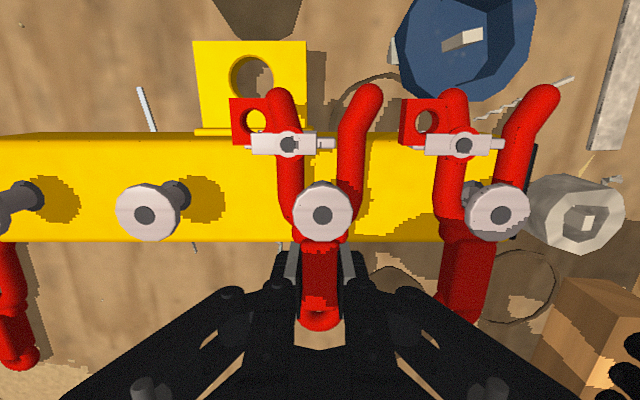

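Run:
```python
from h import *
release(); f=look(.45,.12,.17,0,"l0"); b=bench(f); hs=[(np.round(h[0]),onplane(f,h[1:],.012)[0].round(4)) for h in findhooks(f)]; print(b,hs)
b=[x for x in b if x[0][1]>.12]
eye,yaw=(b[0][0],b[0][1]) if b else (np.array([.4008,.1927]),-.01)
ok=min(np.linalg.norm(h[1]-eye) for h in hs)
print(eye,yaw,ok)
if ok<.003:
    pick(eye,yaw); mount(4); snap("l1")
```

```text
seat True 0.0548
[] [(np.float64(31.0), array([0.4008, 0.1922])), (np.float64(53.0), array([ 0.4971, -0.093 ])), (np.float64(32.0), array([ 0.5015, -0.1869]))]
[0.4008 0.1927] -0.01 0.0005000000000000004
hit False [0.4311 0.1925 0.0044] w 0.017708386288554333
lifted w 0.017933521227946756 F [ 0.4  0.1 -3.9] t 24.475
push hit False trunnion at hook x= -0.003 w 0.017805414409332816 F [-12.6  -5.5   2. ] t 27.0167
```

View pics/l1.png

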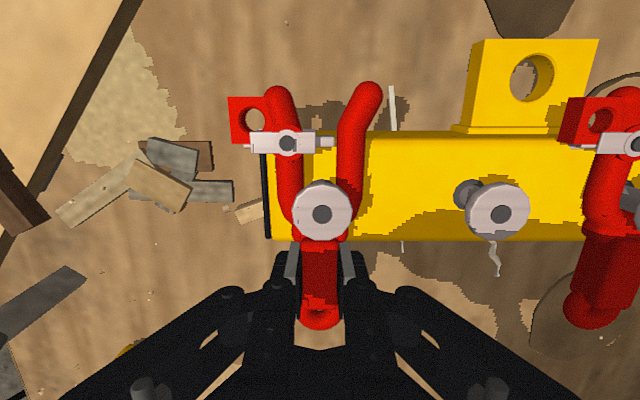

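```bash
cat >> h.py <<'E'
RB=np.array([[np.cos(BY),-np.sin(BY)],[np.sin(BY),np.cos(BY)]])
HO={k:np.array(TR[k])+RB@[.0395,.031] for k in TR}
E
python3 - <<'E'
from h import *
release()
for s in (1,-1):
    for k in (1,2,4): 
        q=solver.solve_ik([*HO[k],.07],ori(BY+s*np.pi/2)); print(s,k,None if q is None else np.round(q,2))
E
```

```text
seat True 0.0547
1 1 [-0.29  0.67  1.44 -0.    1.03 -0.34]
1 2 [-0.17  0.65  1.48 -0.    1.01 -0.22]
1 4 [ 0.1   0.66  1.46 -0.    1.02  0.05]
-1 1 [-0.29  0.67  1.44 -0.    1.03  2.8 ]
-1 2 [-0.17  0.65  1.48 -0.    1.01  2.93]
-1 4 [ 0.1   0.66  1.46 -0.    1.02 -3.09]
```

```bash
cat >> h.py <<'E'
PH=BY+np.pi/2
def hole(k,tag,guess=None):
    g=HO[k] if guess is None else guess; fs=[];us=[]
    for i,dy in enumerate((-.085,-.02)):
        f=look(g[0],g[1]+dy,.15,PH,f"{tag}{i}"); e=proj(f,[*g,.062])
        c=[h for h in findhooks(f) if 30<h[0]<600]
        h=min(c,key=lambda h:np.hypot(h[1]-e[0],h[2]-e[1])); fs.append(f); us.append(h[1:])
        print(k,i,"exp",e.round(1),"got",np.round(h,1),onplane(f,h[1:],.062)[0].round(4))
    return tri(fs,us)
E
python3 - <<'E'
from h import *
for k in (4,2,1): print(k,hole(k,f"h{k}_").round(4),HO[k].round(4))
print(bot.get_clock())
a=[cv2.imread(f"pics/h{k}_0.png")[60:360,190:450] for k in (4,2,1)]; cv2.imwrite("pics/h.png",np.hstack(a))
E
```

```text
4 0 exp [324.5 101.9] got [ 78.5 192.5 141.3] [0.4962 0.1   ]
4 1 exp [320.3 185.5] got [ 50.5 199.2 216.8] [0.496  0.1012]
4 [0.4943 0.0995 0.0577] [0.5995 0.1345]
2 0 exp [324.  102.7] got [ 77.5 192.4 141.3] [ 0.5038 -0.0594]
2 1 exp [319.7 187.4] got [ 44.  319.  266.6] [ 0.6103 -0.1011]
2 [ 0.5912 -0.0221  0.2223] [ 0.607  -0.0254]
1 0 exp [324.3 100.1] got [ 75.  192.1 139.4] [ 0.5076 -0.1391]
1 1 exp [319.6 186.9] got [ 56.5 198.6 217.7] [ 0.5074 -0.1381]
1 [ 0.506  -0.1395  0.0586] [ 0.611 -0.105]
32.6167
```

View pics/h.png

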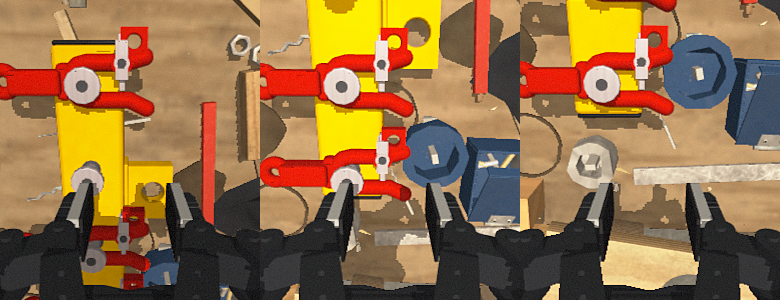

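```bash
cat >> h.py <<'E'
def earhole(f,e,r=22):
    """ear hole near the pixel e: hollow enclosed by red or bright steel"""
    h=cv2.cvtColor(f["img"],cv2.COLOR_RGB2HSV); m=redmask(f["img"])|(((h[...,1]<50)&(h[...,2]>130))*255).astype(np.uint8)
    m=cv2.morphologyEx(m,cv2.MORPH_CLOSE,np.ones((3,3),np.uint8))
    cs,hi=cv2.findContours(m,cv2.RETR_CCOMP,cv2.CHAIN_APPROX_NONE)
    c=[(cv2.contourArea(c),*cen(c)) for c,q in zip(cs,hi[0]) if q[3]>=0 and 25<cv2.contourArea(c)<900]
    c=[x for x in c if np.hypot(x[1]-e[0],x[2]-e[1])<r]
    return max(c) if c else None
E
python3 - <<'E'
from h import *
for k in (4,2,1):
    fs=[load(f"h{k}_{i}") for i in (0,1)]; hs=[earhole(f,proj(f,[*HO[k],.062])) for f in fs]
    print(k,[None if h is None else (np.round(h,1),onplane(f,h[1:],.062)[0].round(4)) for f,h in zip(fs,hs)],HO[k].round(4), tri(fs,[h[1:] for h in hs]).round(4) if all(hs) else "")
us=[];fs=[load(f"h1_{i}") for i in (0,1)]
for f in fs:
    h=cv2.cvtColor(f["img"],cv2.COLOR_RGB2HSV); m=((abs(h[...,0].astype(int)-110)<15)&(h[...,1]>80)).astype(np.uint8)
    n,l,s,c=cv2.connectedComponentsWithStats(m); print([(s[i],onplane(f,c[i],.02)[0].round(3)) for i in range(1,n) if s[i,4]>1500])
a=cv2.imread("pics/h1_0.png")[70:140,270:380]; b=cv2.imread("pics/h1_1.png")[100:280,270:450]
cv2.imwrite("pics/zz.png",np.hstack([cv2.resize(a,(396,252),interpolation=cv2.INTER_NEAREST),cv2.resize(b,(252,252))]))
E
```

```text
4 [(array([184. , 323.8, 100.9]), array([0.5989, 0.1352])), (array([110.5, 319.6, 182.6]), array([0.5988, 0.137 ]))] [0.5995 0.1345] [0.5989 0.1353 0.0556]
2 [(array([201. , 323.6, 101.7]), array([ 0.6066, -0.0246])), (array([122. , 319.3, 184.6]), array([ 0.6065, -0.023 ]))] [ 0.607  -0.0254] [ 0.6067 -0.0246  0.0561]
1 [(array([174.5, 323.8,  99.6]), array([ 0.6105, -0.1047])), (array([103.5, 319.1, 184.4]), array([ 0.6105, -0.1028]))] [ 0.611 -0.105] [ 0.6106 -0.1045  0.0556]
[(array([  333,    95,   307,   116, 18570], dtype=int32), array([ 0.757, -0.148]))]
[(array([  329,   168,   286,   109, 15860], dtype=int32), array([ 0.758, -0.15 ]))]
```

View pics/zz.png

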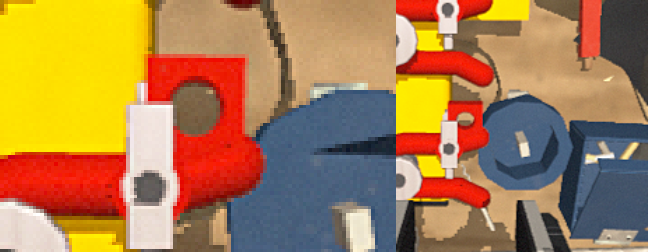

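```bash
cat >> h.py <<'E'
PIN={1:(.4745,-.2754),2:(.4483,-.2748),3:(.4227,-.2741),4:(.3965,-.2735),5:(.3709,-.2728)}
HM={4:(.5989,.1353),2:(.6067,-.0246),1:(.6106,-.1045)}
G=.007
def takepin(n):
    p=PIN[n]; gripper_to(.04); bot.reach([*p,.13],ori(-.023)); hit=lin(p,.045+G,feed=.08,until_force=8)
    print("hit",hit,bot.get_ee_pos().round(4)); gripper_to(0,grip_force=50); w=bot.get_width()
    lin(p,.14,feed=.15); print("w",w,bot.get_width(),"t",bot.get_clock())
def inhand(k,tag):
    h=HM[k]; f=look(*h,.14,PH,tag); p=bot.get_ee_pos()
    e=proj(f,p+[0,0,.017]); d=[x for x in dots(f) if np.hypot(*(x[1]-e))<25]
    print("exp",e.round(1),"dots",[(x[0],x[1].round(1)) for x in d])
    return None if not d else onplane(f,max(d,key=lambda x:x[0])[1],p[2]+.017)[0]-p[:2]
def insert(k,off):
    t=np.array(HM[k])-off; lin(t,.098,feed=.15)
    for s in [(0,0)]+[(r*np.cos(a),r*np.sin(a)) for r in (.0012,.0022) for a in np.arange(0,6.28,np.pi/3)]:
        q=t+s; lin(q,.094,feed=.05); hit=lin(q,.062+G,feed=.03,until_force=5); z=bot.get_ee_pos()[2]
        print("try",np.round(s,4),hit,"z",z.round(4),"w",bot.get_width())
        if z<.062+G+.004: return True
        lin(q,.096,feed=.05)
    return False
E
python3 - <<'E'
from h import *
takepin(5); o=inhand(4,"p4"); print("off",o)
E
```

```text
hit False [ 0.3712 -0.273   0.0524]
w 0.016036125221578938 0.015875497230606085 t 36.1167
exp [318.5 276.5] dots [(np.int32(369), array([318.8, 273.5]))]
off [8.29500591e-05 1.71740885e-03]
```

View pics/p4.png

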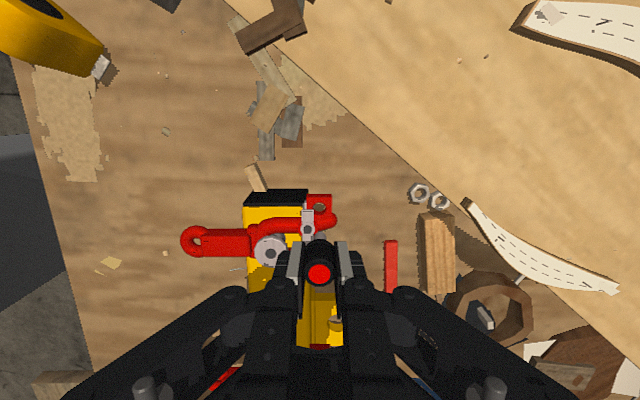

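Run:
```python
from h import *
ok=insert(4,np.array([.0001,.0017])); print(ok,bot.get_clock(),bot.get_wrist_force().round(1))
```

```text
try [0 0] True z 0.0692 w 0.015826014375969578
True 39.3583 [-0.2 -0.5  5.7]
```

```bash
cat >> h.py <<'E'
def letgo():
    gripper_to(.032); p=bot.get_ee_pos(); lin(p[:2],.14,feed=.12)
E
python3 - <<'E'
from h import *
letgo(); f=snap("c4")
takepin(4)
if bot.get_width()>.01:
    o=inhand(2,"p2"); print("off",o)
    if o is not None and np.hypot(*o)<.004: print(insert(2,o),bot.get_clock())
E
```

```text
hit False [ 0.3968 -0.2737  0.0524]
w 0.01592366722886748 0.015548156829736988 t 44.5667
exp [318.4 277. ] dots [(np.int32(367), array([318.9, 272.8])), (np.int32(484), array([322.5, 296.6]))]
off [ 0.00263943 -0.01164983]
```

```bash
sed -i 's/max(d,key=lambda x:x\[0\])\[1\]/min(d,key=lambda x:np.hypot(*(x[1]-e)))[1]/' h.py
python3 - <<'E'
from h import *
o=inhand(2,"p2b"); print("off",o)
if insert(2,o):
    letgo(); takepin(3)
    if bot.get_width()>.01:
        o=inhand(1,"p1"); print("off",o)
        if np.hypot(*o)<.004: print(insert(1,o),bot.get_clock())
E
```

```text
exp [318.5 275.8] dots [(np.int32(367), array([318.9, 272.8])), (np.int32(466), array([322., 296.]))]
off [0.00012727 0.00173173]
try [0 0] True z 0.0692 w 0.015711011194964243
hit False [ 0.423  -0.2743  0.0524]
w 0.015658495947077564 0.015615070455984169 t 52.3
exp [318.4 277.1] dots [(np.int32(371), array([319. , 273.2]))]
off [0.00021074 0.00225536]
try [0 0] True z 0.0693 w 0.015861034039589276
True 54.9333
```

Release and check all three from two views.

Run:
```python
from h import *
letgo(); F=[look(.5,-.06,.2,BY,"e0"),look(.5,.1,.2,BY,"e1")]
D=[dots(f) for f in F]
for k in HM:
    us=[]
    for f,d in zip(F,D):
        e=proj(f,[*HM[k],.086]); c=[x for x in d if np.hypot(*(x[1]-e))<15]; us.append(min(c,key=lambda x:np.hypot(*(x[1]-e)))[1] if c else None)
    print(k,us,tri(F,us).round(4) if all(u is not None for u in us) else "",HM[k])
print(bot.get_clock())
g=[cv2.imread(f"pics/e{i}.png")[40:260] for i in (0,1)]; cv2.imwrite("pics/e.png",np.vstack(g))
```

```text
4 [array([89.23595506, 70.1011236 ]), array([284.7005988,  80.2994012])] [0.5988 0.1353 0.0867] (0.5989, 0.1353)
2 [array([284.69942197,  69.96531792]), array([477.56896552,  80.24712644])] [ 0.6067 -0.0246  0.0859] (0.6067, -0.0246)
1 [array([382.26136364,  70.13068182]), array([574.03278689,  80.54644809])] [ 0.6103 -0.1047  0.0859] (0.6106, -0.1045)
58.1833
```

View pics/e.png

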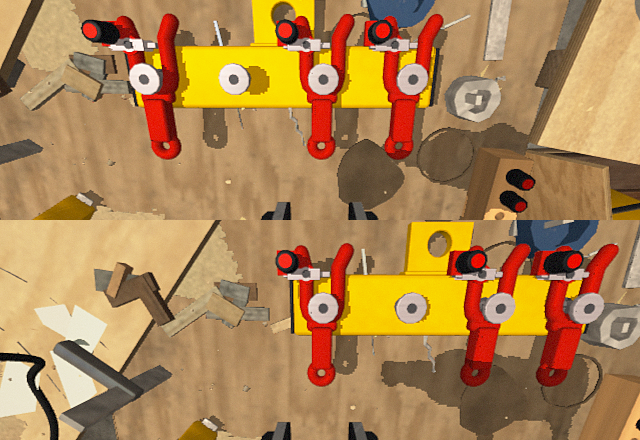

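All three knob tops are at z ≈ 86 mm, which is the fully seated height, and each sits over its ear hole. In both views the latches lie straight across the mouths behind the trunnions. No hook has moved, so I'm handing in.

```bash
python3 -c "
from workcell import bot, solver, grab_frame, gripper_to
print(bot.hand_in(),bot.get_clock())"
```

```text
the job is handed in; nothing more can be done
the job is handed in; nothing more can be done
```

I handed the job in at about 58 s: all three hooks present are latched on trunnions 1, 2 and 4, each with a locking pin seated up to its knob, confirmed in two final camera views; the judge's verdict was not shown.

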